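# Balance the kitchen scale with the right weights

## Task

The tin on the two-pan kitchen balance weighs 300 g. From the three steel weights standing on the worktop (100 g, 200 g and 500 g, the bigger the heavier) choose those that together weigh as much as the tin, and set them upright on the empty pan, without dropping them, so that the balance comes to rest level. Leave the weight that is not needed where it stands.

Things in the scene. Friction and masses are not known exactly. Their poses are not given: they have to be found in the camera images.
- weight_small: plain steel kitchen weight: an upright cylinder with a narrower round knob on a short neck on top, body 28 mm in diameter and 30 mm tall, 46 mm tall with the knob (knob 17 mm in diameter), mass 100 g; the smallest of the three. It stands upright on the worktop. Origin at the centre of its underside, z up.
- weight_medium: plain steel kitchen weight: an upright cylinder with a narrower round knob on a short neck on top, body 36 mm in diameter and 38 mm tall, 54 mm tall with the knob (knob 22 mm in diameter), mass 200 g; the middle one of the three. It stands upright on the worktop. Origin at the centre of its underside, z up.
- weight_large: plain steel kitchen weight: an upright cylinder with a narrower round knob on a short neck on top, body 48 mm in diameter and 52 mm tall, 68 mm tall with the knob (knob 30 mm in diameter), mass 500 g; the largest of the three. It stands upright on the worktop. Origin at the centre of its underside, z up.
- empty_pan (a point): centre of the top face of the balance's empty pan: flat round rimless steel plate, 144 mm wide, at the robot's right. The like pan 250 mm to its left carries the tin (72 mm wide, 94 tall). Both stay horizontal; as one sinks the other rises. Face 116 mm above the worktop at first (upper stop), 100 when level; it stays up until 300 g stand on it, then sinks to level in 2 s. z up, pans lie along y.
Not all that is in view belongs to the job. What is shaped like the weight_small but orange or pink is not meant.

How it is judged:
At the end, for the whole second after the job is handed in: The 100 g and 200 g weights stand upright (within 7 degrees) and at rest on the pan that was empty, centres within 65 mm of its centre; that pan's face is 96 to 104 mm above the worktop (level, the tin still on the other pan). The 500 g weight is within 40 mm of where it stood (horizontal distance between each of weight_small, weight_medium and empty_pan below 0.065 m and z of weight_small in the frame of empty_pan between -0.005 and 0.006 m and angle between each of weight_small, weight_medium's own z axis and vertical below 0.12 rad and linear speed of each of weight_small, weight_medium below 0.02 m/s and z of weight_medium in the frame of empty_pan between -0.005 and 0.006 m and height (world z) of empty_pan between 0.096 and 0.104 m); the robot touches nothing.
It fails at once if the 500 g weight is moved more than 40 mm from where it stood (distance of weight_large from where it was at the start of the episode above 0.04 m).
It fails at once if a weight is dropped (falls free faster than 0.7 m/s, about 25 mm) ((linear speed of weight_small above 0.7 m/s and contact force between weight_small and the fingers below 0.01 N) or (linear speed of weight_medium above 0.7 m/s and contact force between weight_medium and the fingers below 0.01 N) or (linear speed of weight_large above 0.7 m/s and contact force between weight_large and the fingers below 0.01 N)).
It also fails if it takes over 61 s, if anything falls off the work surface, if the arm or the gripper's body presses on something with over 40 N, if the wrist force passes 120 N, or if a joint passes its speed limit or range.

## Robot

A 6-joint arm with a two-finger parallel gripper is mounted at the origin on a cart in front of the work surface, level with it; the furniture and walls round the work are solid. World frame = base frame: x ahead of the robot, y to its left, z up, the work surface at z = 0. Lengths are in m, angles in rad, forces in N, time in s.
With the tool pointing down it reaches from about 0.4 to 0.925 m from the base axis. Payload 12.5 kg.
Tool frame: the origin (TCP) lies at the very end of the fingers, on their centre line; the grasp point (between the pads) lies 19 mm behind it (pinch_z is the z of the grasp point in the tool frame, in m); z points along the fingers, y is the direction in which the jaws open and shut (so a half turn about z gives the same grasp; the last joint's range is limited). The gripper opens to 95 mm and grips with 3 to 60 N. Pads are 20 mm wide; open, the fingers measure 119 mm over their backs; the gripper's body (75 mm by 180 mm) begins 59 mm behind the grasp point.
Start: joints at [-1.262, 0.491, 1.559, -0, 1.092, -0.106], TCP at [0.252, -0.572, 0.215] pointing down, gripper open.
Joint ranges: [-3.1, 3.1], [-0.84, 2.19], [0.05, 2.79], [-1.13, 4.28], [0.06, 2.93], [-2.69, 2.69]. Speed limits (rad/s): [2.22, 2.22, 2.79, 3.14, 3.14, 3.14].

## Interface

Orientations are given as a unit quaternion [x, y, z, w].
In Python, from plant import get_obs, get_image, sign_off, pinch_z gives the robot as it stands. The module is installed in compiled form; this text tells all that it offers.
- The arm moves only by the tool carry_out, never from a script. Its argument "increments" is a list of rows, each an object with "jaw": the finger opening in m, from 0 to 0.0951; "slide": the shift along the tool's x, y, z in m, a list of three; "dr": the turn, a rotation vector about the tool's x, y, z in rad, a list of three. A call has 1 to 10 rows; each row is the pose to reach, as a shift and turn from the pose commanded when the call began, along the tool's axes at that moment; what a row does not reach only later rows make up. A row lasts 1/10 s, in which the tool goes at most 50 mm and 8.59 degrees, less where a joint would pass 70% of its speed; a pose out of reach is approached as far as the arm can. A call with a gripper value outside its range is refused whole. The fingers move at their own pace and stop on an object; "newtons" is the grip in N (left out, the last holds). Time passes only in rows, so rows that repeat a pose let the fingers close. It gives the time, the measured TCP pose, the force and the opening at its end, in the units of the state.
- get_obs(): the state, without advancing time (a new reading comes with each control period).
- get_image(name): name is "side" or "top" or "wrist"; returns a dict with "pixels" (480x640x3 uint8, red, green, blue), "fx", "fy", "cx", "cy" (pixels), "R" (3x3) and "t" (3): a world point X has camera coordinates R X + t. Camera axes: x right, y down, z forward; pixel columns grow to the right and rows downward; lengths in m; the calibration is good to about 2 mm. A picture is of the moment at which its call begins. There is no depth.
- sign_off(): hands the job in, once; it reports no verdict.
The state is a dict: "time_s": time; "joint_pos": joint angles; "qvel": joint speeds; "effort": joint torques, N m; "tool_pos": TCP position; "eef_rot": TCP orientation; "ft_force": force on the tool from outside, world axes, zero at the start; "ft_torque": the same for the moment, N m; "width": finger opening in m.
Only numpy, scipy, OpenCV 4.12 (cv2) and the standard library are available. Lean on these libraries where they do the work, as an engineer would, in place of code of your own. Each camera call takes 0.05 s, during which the arm holds its last target.

## Working session

There is one attempt and no reset: what is moved stays moved. The work goes in short steps, Python scripts to look and compute and a tool call to move; the robot and the scene stay as the last step left them, time stands still between calls to the robot, and variables do not carry over. Pictures are saved under pics/ and viewed, and the job is handed in when it is done.

Besides the shell and the picture viewer there is one more tool, called after ">>>" as a command line: name --argument value ..., lists and objects as JSON in quotes. carry_out: Moves the arm, as the interface text tells. Its arguments: {"type":"object","properties":{"increments":{"type":"array","items":{"type":"object","properties":{"jaw":{"type":"number"},"slide":{"type":"array","items":{"type":"number"}},"dr":{"type":"array","items":{"type":"number"}}}}},"newtons":{"type":"number"}},"required":["increments"]}

```bash
mkdir -p pics
cat > h.py <<'E'
import numpy as np, cv2
from plant import get_obs, get_image, sign_off, pinch_z
from scipy.spatial.transform import Rotation as Ro
def snap(n,f):
    im=get_image(n); cv2.imwrite('pics/'+f,cv2.cvtColor(im['pixels'],cv2.COLOR_RGB2BGR)); 
    np.savez(''+f[:-4]+'.npz',**im); return im
def ray(im,u,v,z):
    R=np.array(im['R']);t=np.array(im['t'])
    d=R.T@np.array([(u-im['cx'])/im['fx'],(v-im['cy'])/im['fy'],1]);c=-R.T@t
    return c+d*(z-c[2])/d[2]
def proj(im,X):
    p=np.array(im['R'])@np.array(X)+np.array(im['t']); return im['fx']*p[0]/p[2]+im['cx'],im['fy']*p[1]/p[2]+im['cy']
E
python3 - <<'E'
from h import *
o=get_obs();print(o['time_s'],o['tool_pos'],o['eef_rot'],o['width'],pinch_z)
print(Ro.from_quat(o['eef_rot']).as_matrix().round(3))
for n in ['side','top','wrist']:
    im=snap(n,n+'0.png');print(n,-np.array(im['R']).T@im['t'],im['fx'])
E
```

```text
0.0 [ 0.25184583 -0.57176357  0.21407854] [ 9.78567094e-01  2.05927561e-01 -4.62002778e-05 -5.28847182e-04] 0.09476475742317471 -0.0188
[[ 0.915  0.403 -0.   ]
 [ 0.403 -0.915  0.001]
 [ 0.    -0.001 -1.   ]]
side [0.60143388 0.89920592 0.50535296] 553.8878845097395
top [ 0.40942182 -0.0143218   0.93056273] 480.3241864533934
wrist [ 0.32546243 -0.53880132  0.38333973] 372.3472093227435
```

View pics/top0.png

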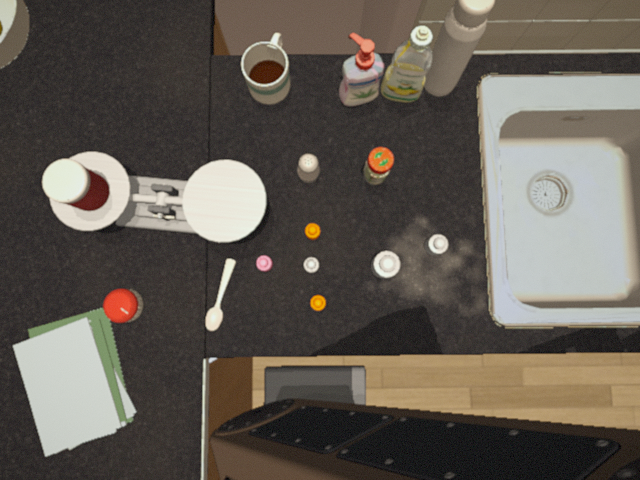

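View pics/side0.png

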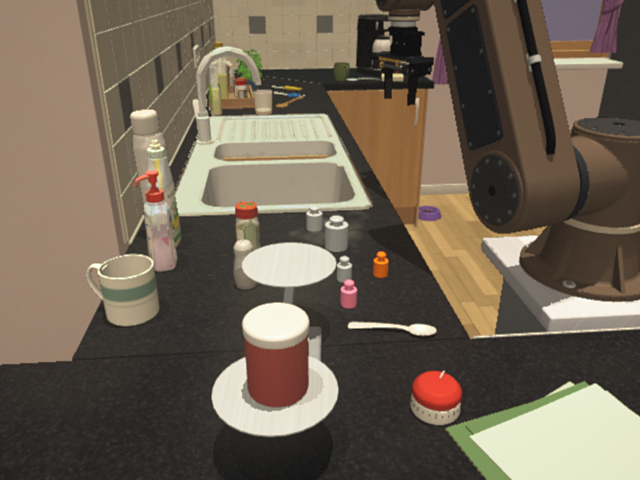

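View pics/wrist0.png

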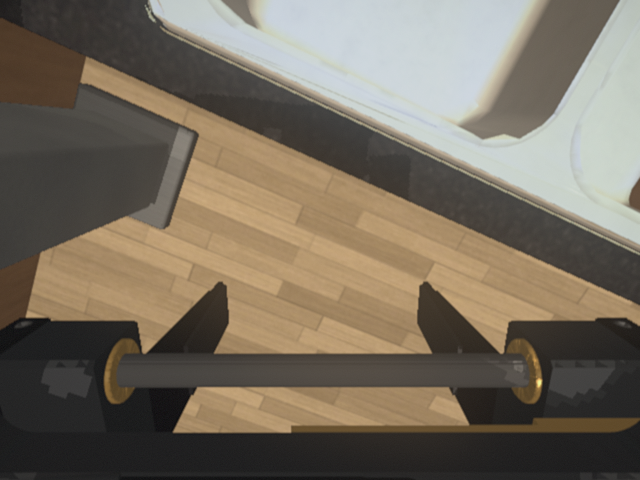

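The top view shows three steel weights at about (311,265), (386,264) and (438,243), and the empty pan at (225,201). Two orange look-alikes sit near (313,231) and (318,303), and a pink one at (264,263). Next I'll zoom in and measure.

Run:
```python
from h import *
im=dict(np.load('top0.npz'));s=dict(np.load('side0.npz'))
a=cv2.imread('pics/top0.png')[140:320,170:470];b=cv2.imread('pics/side0.png')[190:320,220:420]
cv2.imwrite('pics/z1.png',cv2.resize(a,(800,480),interpolation=cv2.INTER_CUBIC))
cv2.imwrite('pics/z2.png',cv2.resize(b,(800,520),interpolation=cv2.INTER_CUBIC))
for n,u,v,z in [('s',311,264.5,.046),('L',386,262.5,.068),('m',438,242,.054),('pan',225,201,.116)]:
    p=ray(im,u,v,z);print(n,p.round(4),'side top',proj(s,p),'base',proj(s,[p[0],p[1],0]))
```

```text
s [ 0.4701 -0.0044  0.046 ] side top (np.float64(344.6239769024042), np.float64(255.70296698473976)) base (np.float64(344.1666047634961), np.float64(277.6120715463073))
L [ 0.4705 -0.1395  0.068 ] side top (np.float64(335.6954711253128), np.float64(216.4885941398874)) base (np.float64(335.30929425113914), np.float64(246.42662893292285))
m [ 0.5081 -0.2384  0.054 ] side top (np.float64(313.3869209833941), np.float64(205.7975903222459)) base (np.float64(313.50544972426144), np.float64(228.11604576412662))
pan [0.5766 0.142  0.116 ] side top (np.float64(289.44210219512297), np.float64(260.61858678468826)) base (np.float64(291.0892482116246), np.float64(324.24517144696756))
```

View pics/z1.png

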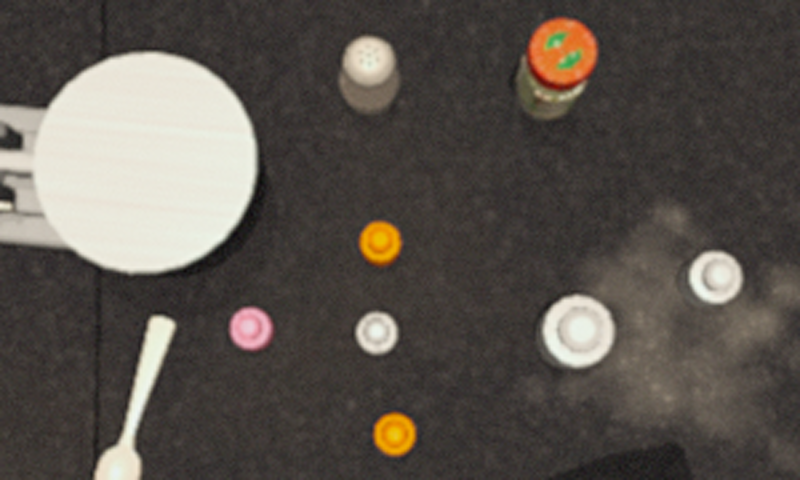

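View pics/z2.png

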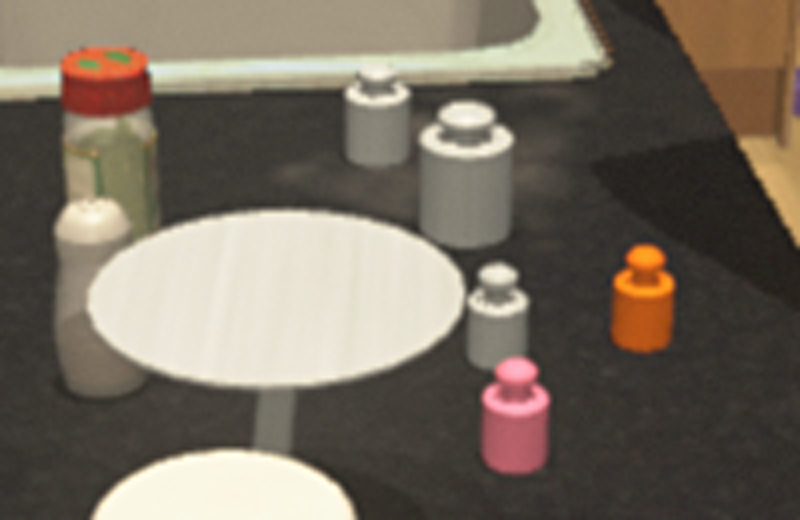

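```bash
cat >> h.py <<'E'
def slide(X,o=None):
    o=o or get_obs();R=Ro.from_quat(o['eef_rot']).as_matrix();return (R.T@(np.array(X)-np.array(o['tool_pos']))).round(4)
E
python3 - <<'E'
from h import *
im=dict(np.load('top0.npz'));f=lambda u,v:(170+(u+.5)/2.6667-.5,140+(v+.5)/2.6667-.5)
for n,u,v,z in [('s knob',377,330,.046),('s body',377,332.5,.03),('m knob',719,275,.054),('m body',716,278,.038),('L',581,327,.068),('pan',146,162,.116)]:
    print(n,ray(im,*f(u,v),z).round(4))
print(slide([.508,-.239,.14]),slide([.508,-.239,.010]))
E
```

```text
s knob [ 0.472  -0.0045  0.046 ]
s body [ 0.4714 -0.0043  0.03  ]
m knob [ 0.5066 -0.2407  0.054 ]
m body [ 0.5063 -0.2426  0.038 ]
L [ 0.4709 -0.1424  0.068 ]
pan [0.5776 0.143  0.116 ]
[ 0.3685 -0.2013  0.0744] [ 0.3685 -0.2012  0.2044]
```

>>> carry_out --increments '[{"slide":[0.04,-0.022,0],"dr":[0,0,0],"jaw":0.07},{"slide":[0.08,-0.044,0],"dr":[0,0,0],"jaw":0.07},{"slide":[0.12,-0.066,0.01],"dr":[0,0,0],"jaw":0.07},{"slide":[0.16,-0.087,0.03],"dr":[0,0,0],"jaw":0.07},{"slide":[0.2,-0.109,0.04],"dr":[0,0,0],"jaw":0.07},{"slide":[0.24,-0.131,0.05],"dr":[0,0,0],"jaw":0.07},{"slide":[0.28,-0.153,0.06],"dr":[0,0,0],"jaw":0.07},{"slide":[0.32,-0.175,0.08],"dr":[0,0,0],"jaw":0.07},{"slide":[0.3663,-0.2,0.094],"dr":[0,0,0],"jaw":0.07},{"slide":[0.3663,-0.2,0.094],"dr":[0,0,0],"jaw":0.07}]'

```text
time_s: 1.15
tool_pos: [0.5081, -0.2372, 0.1189]
eef_rot: [0.978, 0.208, -0.001, -0.001]
ft_force: [0.9, -1.1, 0.2]
width: 0.0702
```

Run:
```python
from h import *
o=get_obs();print(o['time_s'],o['tool_pos'],o['width'],o['ft_force'],slide([.5065,-.241,.01]))
im=snap('wrist','w1.png');print(proj(im,[.5065,-.241,.054]),proj(im,[.5065,-.241,0]))
```

```text
1.15 [ 0.5081356  -0.23720349  0.11891924] 0.07017774687083943 [ 0.94647363 -1.13517077  0.1573991 ] [-0.0029  0.0031  0.1089]
(np.float64(328.3558154532253), np.float64(263.93186143652883)) (np.float64(327.58291141227005), np.float64(241.28078402373774))
```

View pics/w1.png

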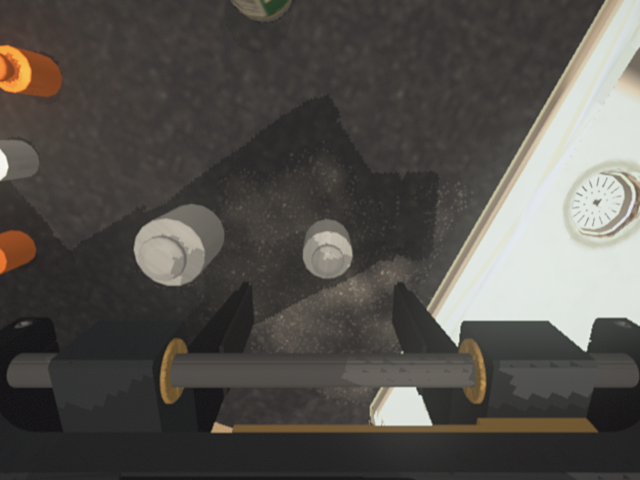

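The medium weight sits between the fingers, with its knob near (328,258). I'll check the offset from the prediction.

Run:
```python
from h import *
im=dict(np.load('w1.npz'));a=cv2.imread('pics/w1.png')[205:295,280:380].copy()
a=cv2.resize(a,(800,720),interpolation=cv2.INTER_CUBIC)
X=[.5065,-.241]
for r,z in [(.011,.054),(.018,.038),(.018,0)]:
    for t in np.linspace(0,6.28,40):
        u,v=proj(im,[X[0]+r*np.cos(t),X[1]+r*np.sin(t),z]);cv2.circle(a,(int((u-280+.5)*8),int((v-205+.5)*8)),2,(0,0,255),-1)
cv2.imwrite('pics/w1z.png',a)
u,v=proj(im,X+[.054]);
for d in [(.001,0),(0,.001)]: print(np.array(proj(im,[X[0]+d[0],X[1]+d[1],.054]))-(u,v))
```

```text
[ 0.61673457 -1.29188399]
[-1.3678584  -0.57666411]
```

View pics/w1z.png

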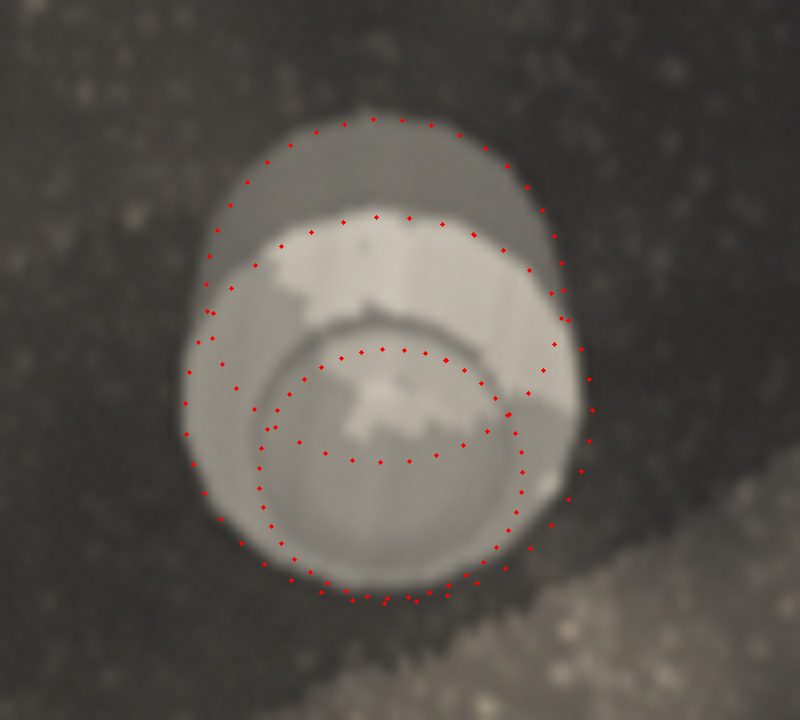

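>>> carry_out --increments '[{"slide":[0,0,0.02],"dr":[0,0,0],"jaw":0.07},{"slide":[0,0,0.04],"dr":[0,0,0],"jaw":0.07},{"slide":[0,0,0.05],"dr":[0,0,0],"jaw":0.07},{"slide":[0,0,0.05],"dr":[0,0,0],"jaw":0.07}]'

```text
time_s: 1.6
tool_pos: [0.5057, -0.2419, 0.0698]
eef_rot: [0.979, 0.205, -0.001, -0.001]
ft_force: [0.8, 0.2, -0.8]
width: 0.0701
```

>>> carry_out --increments '[{"slide":[0,0,0.02],"dr":[0,0,0],"jaw":0.07},{"slide":[0,0,0.04],"dr":[0,0,0],"jaw":0.07},{"slide":[0,0,0.055],"dr":[0,0,0],"jaw":0.07},{"slide":[0,0,0.06],"dr":[0,0,0],"jaw":0.07},{"slide":[0,0,0.06],"dr":[0,0,0],"jaw":0.05},{"slide":[0,0,0.06],"dr":[0,0,0],"jaw":0.03},{"slide":[0,0,0.06],"dr":[0,0,0],"jaw":0.03},{"slide":[0,0,0.06],"dr":[0,0,0],"jaw":0.03},{"slide":[0,0,0.06],"dr":[0,0,0],"jaw":0.03}]' --newtons 20

```text
time_s: 2.5
tool_pos: [0.5067, -0.2415, 0.0111]
eef_rot: [0.979, 0.206, 0.0, 0.0]
ft_force: [-0.1, -0.8, 3.9]
width: 0.0355
```

>>> carry_out --increments '[{"slide":[0,0,0],"dr":[0,0,0],"jaw":0.03},{"slide":[0,0,0],"dr":[0,0,0],"jaw":0.03},{"slide":[0,0,0],"dr":[0,0,0],"jaw":0.03}]'

```text
time_s: 2.8
tool_pos: [0.5067, -0.2414, 0.0111]
eef_rot: [0.979, 0.206, 0.0, 0.0]
ft_force: [-0.6, 0.3, 5.5]
width: 0.0355
```

>>> carry_out --increments '[{"slide":[0,0,-0.01],"dr":[0,0,0],"jaw":0.03},{"slide":[0,0,-0.03],"dr":[0,0,0],"jaw":0.03},{"slide":[0,0,-0.06],"dr":[0,0,0],"jaw":0.03},{"slide":[0,0,-0.09],"dr":[0,0,0],"jaw":0.03},{"slide":[0,0,-0.12],"dr":[0,0,0],"jaw":0.03},{"slide":[0,0,-0.15],"dr":[0,0,0],"jaw":0.03},{"slide":[0,0,-0.17],"dr":[0,0,0],"jaw":0.03},{"slide":[0,0,-0.18],"dr":[0,0,0],"jaw":0.03},{"slide":[0,0,-0.18],"dr":[0,0,0],"jaw":0.03}]'

```text
time_s: 3.7
tool_pos: [0.5067, -0.2414, 0.1917]
eef_rot: [0.979, 0.206, 0.001, 0.001]
ft_force: [-0.3, 0.2, -2.4]
width: 0.0357
```

>>> carry_out --increments '[{"slide":[0.012,-0.016,0],"dr":[0,0,0],"jaw":0.03},{"slide":[0.03,-0.04,0],"dr":[0,0,0],"jaw":0.03},{"slide":[0.052,-0.068,0],"dr":[0,0,0],"jaw":0.03},{"slide":[0.075,-0.098,0],"dr":[0,0,0],"jaw":0.03},{"slide":[0.098,-0.128,0],"dr":[0,0,0],"jaw":0.03},{"slide":[0.122,-0.16,0],"dr":[0,0,0],"jaw":0.03},{"slide":[0.146,-0.191,0],"dr":[0,0,0],"jaw":0.03},{"slide":[0.169,-0.221,0],"dr":[0,0,0],"jaw":0.03},{"slide":[0.192,-0.251,0],"dr":[0,0,0],"jaw":0.03},{"slide":[0.21,-0.275,0],"dr":[0,0,0],"jaw":0.03}]'

```text
time_s: 4.7
tool_pos: [0.5876, 0.097, 0.189]
eef_rot: [0.978, 0.206, -0.001, -0.0]
ft_force: [-0.3, -0.6, -2.3]
width: 0.0355
```

>>> carry_out --increments '[{"slide":[0.018,-0.024,0],"dr":[0,0,0],"jaw":0.03},{"slide":[0.029,-0.038,0],"dr":[0,0,0],"jaw":0.03},{"slide":[0.037,-0.048,0],"dr":[0,0,0],"jaw":0.03},{"slide":[0.037,-0.048,0],"dr":[0,0,0],"jaw":0.03},{"slide":[0.037,-0.048,0],"dr":[0,0,0],"jaw":0.03}]'

```text
time_s: 5.2
tool_pos: [0.6022, 0.1531, 0.1902]
eef_rot: [0.979, 0.206, -0.0, 0.0]
ft_force: [-0.5, -0.1, -1.1]
width: 0.0355
```

Run:
```python
from h import *
im=snap('side','s1.png');snap('top','t1.png');o=get_obs();print(o['tool_pos'],o['ft_force'],o['width'])
a=cv2.imread('pics/s1.png')[130:330,180:440];b=cv2.imread('pics/t1.png')[120:300,100:360]
cv2.imwrite('pics/c1.png',np.vstack([cv2.resize(a,(400,300)),cv2.resize(b,(400,280))]))
```

```text
[0.6022878  0.15272839 0.19054862] [-0.44909812 -0.66768467 -2.46917196] 0.03585639496903868
```

View pics/c1.png

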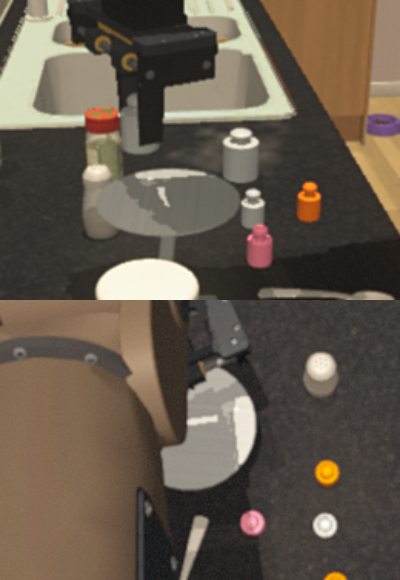

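The weight is held upright over the pan's far half. Next I lower it.

>>> carry_out --increments '[{"slide":[0,0,0.02],"dr":[0,0,0],"jaw":0.03},{"slide":[0,0,0.04],"dr":[0,0,0],"jaw":0.03},{"slide":[0,0,0.052],"dr":[0,0,0],"jaw":0.03},{"slide":[0,0,0.058],"dr":[0,0,0],"jaw":0.03},{"slide":[0,0,0.0605],"dr":[0,0,0],"jaw":0.03},{"slide":[0,0,0.0605],"dr":[0,0,0],"jaw":0.03},{"slide":[0,0,0.0605],"dr":[0,0,0],"jaw":0.03}]'

```text
time_s: 6.0
tool_pos: [0.6028, 0.1538, 0.1308]
eef_rot: [0.979, 0.206, 0.001, 0.0]
ft_force: [-0.6, 0.1, -1.3]
width: 0.0356
```

>>> carry_out --increments '[{"slide":[0,0,0.001],"dr":[0,0,0],"jaw":0.03},{"slide":[0,0,0.0015],"dr":[0,0,0],"jaw":0.03},{"slide":[0,0,0.0015],"dr":[0,0,0],"jaw":0.03}]'

```text
time_s: 6.3
tool_pos: [0.6024, 0.1538, 0.1287]
eef_rot: [0.979, 0.206, 0.0, 0.0]
ft_force: [0.1, -0.1, -2.1]
width: 0.0353
```

>>> carry_out --increments '[{"slide":[0,0,0.001],"dr":[0,0,0],"jaw":0.03},{"slide":[0,0,0.001],"dr":[0,0,0],"jaw":0.03},{"slide":[0,0,0.001],"dr":[0,0,0],"jaw":0.03}]'

```text
time_s: 6.6
tool_pos: [0.6024, 0.1538, 0.1276]
eef_rot: [0.979, 0.206, -0.0, 0.0]
ft_force: [0.1, -0.2, -2.3]
width: 0.0355
```

Run:
```python
from h import *
im=snap('side','s2.png');o=get_obs();print(o['tool_pos'],o['ft_force'])
a=cv2.imread('pics/s2.png')[190:300,220:360]
cv2.imwrite('pics/c2.png',cv2.resize(a,(800,630),interpolation=cv2.INTER_CUBIC))
```

```text
[0.60243015 0.15382801 0.12758069] [-0.78547427 -0.53432874 -1.48137888]
```

View pics/c2.png

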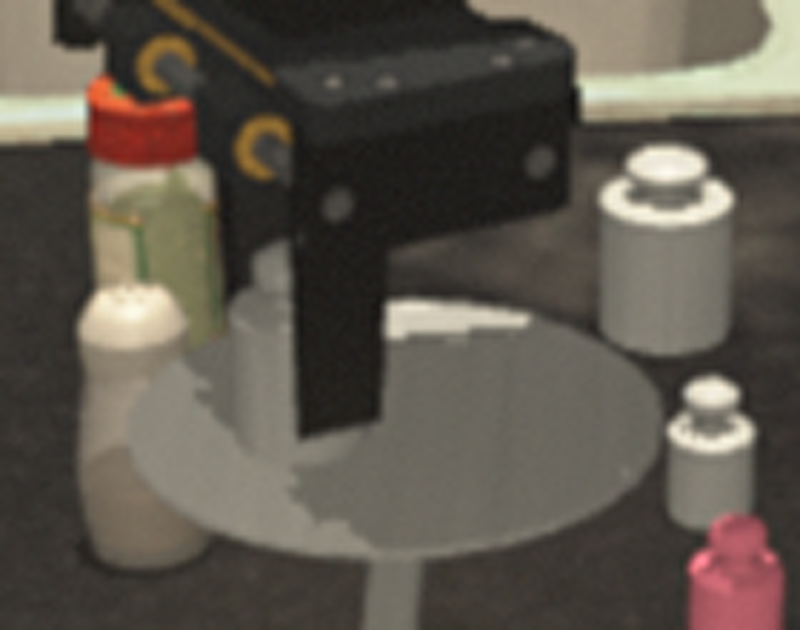

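>>> carry_out --increments '[{"slide":[0,0,0.0005],"dr":[0,0,0],"jaw":0.03},{"slide":[0,0,0.0005],"dr":[0,0,0],"jaw":0.03},{"slide":[0,0,0.0005],"dr":[0,0,0],"jaw":0.03}]'

```text
time_s: 6.95
tool_pos: [0.6025, 0.1538, 0.1273]
eef_rot: [0.979, 0.206, 0.0, 0.0]
ft_force: [-0.7, -0.0, 1.1]
width: 0.0353
```

>>> carry_out --increments '[{"slide":[0,0,0.0005],"dr":[0,0,0],"jaw":0.03},{"slide":[0,0,0.0005],"dr":[0,0,0],"jaw":0.03},{"slide":[0,0,0.0005],"dr":[0,0,0],"jaw":0.03}]'

```text
time_s: 7.25
tool_pos: [0.6025, 0.1538, 0.1267]
eef_rot: [0.979, 0.206, 0.0, 0.0]
ft_force: [-0.3, -0.3, 0.2]
width: 0.0353
```

Contact. Releasing.

>>> carry_out --increments '[{"slide":[0,0,0],"dr":[0,0,0],"jaw":0.038},{"slide":[0,0,0],"dr":[0,0,0],"jaw":0.042},{"slide":[0,0,0],"dr":[0,0,0],"jaw":0.05},{"slide":[0,0,0],"dr":[0,0,0],"jaw":0.06},{"slide":[0,0,0],"dr":[0,0,0],"jaw":0.06},{"slide":[0,0,-0.01],"dr":[0,0,0],"jaw":0.06},{"slide":[0,0,-0.03],"dr":[0,0,0],"jaw":0.06},{"slide":[0,0,-0.06],"dr":[0,0,0],"jaw":0.06},{"slide":[0,0,-0.075],"dr":[0,0,0],"jaw":0.06},{"slide":[0,0,-0.075],"dr":[0,0,0],"jaw":0.06}]'

```text
time_s: 8.25
tool_pos: [0.6033, 0.154, 0.2045]
eef_rot: [0.979, 0.206, 0.002, 0.0]
ft_force: [0.3, 0.2, -0.6]
width: 0.0603
```

Run:
```python
from h import *
im=snap('side','s3.png');o=get_obs();print(o['tool_pos'],o['width'],slide([.472,-.0045,.2]))
a=cv2.imread('pics/s3.png')[190:300,220:360]
cv2.imwrite('pics/c3.png',cv2.resize(a,(560,440),interpolation=cv2.INTER_CUBIC))
```

```text
[0.60268073 0.15386747 0.20276535] 0.05974525278507047 [-0.1834  0.0923  0.0024]
```

View pics/c3.png

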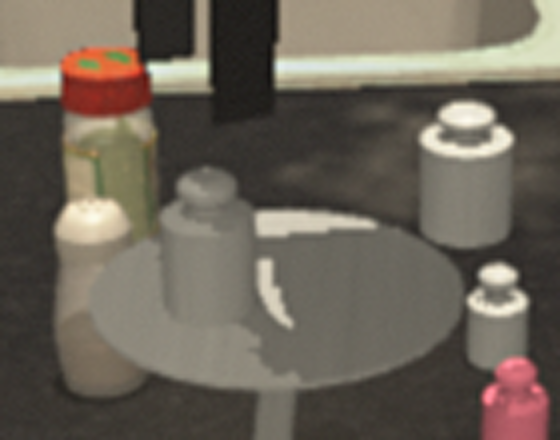

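The medium weight stands upright on the pan. On to the small one.

>>> carry_out --increments '[{"slide":[-0.036,0.018,0],"dr":[0,0,0],"jaw":0.06},{"slide":[-0.072,0.036,0],"dr":[0,0,0],"jaw":0.06},{"slide":[-0.11,0.055,0],"dr":[0,0,0],"jaw":0.06},{"slide":[-0.15,0.075,0],"dr":[0,0,0],"jaw":0.06},{"slide":[-0.1834,0.0923,0],"dr":[0,0,0],"jaw":0.06},{"slide":[-0.1834,0.0923,0.04],"dr":[0,0,0],"jaw":0.06},{"slide":[-0.1834,0.0923,0.08],"dr":[0,0,0],"jaw":0.06},{"slide":[-0.1834,0.0923,0.1],"dr":[0,0,0],"jaw":0.06},{"slide":[-0.1834,0.0923,0.1],"dr":[0,0,0],"jaw":0.06},{"slide":[-0.1834,0.0923,0.1],"dr":[0,0,0],"jaw":0.06}]'

```text
time_s: 9.3
tool_pos: [0.4716, -0.0045, 0.1015]
eef_rot: [0.979, 0.206, -0.001, -0.0]
ft_force: [0.8, -0.7, 0.0]
width: 0.0597
```

Run:
```python
from h import *
im=snap('wrist','w2.png');o=get_obs();print(o['tool_pos'],slide([.472,-.0045,.008]))
a=cv2.imread('pics/w2.png')
X=[.472,-.0045]
for r,z in [(.0085,.046),(.014,.03),(.014,0)]:
    for t in np.linspace(0,6.28,40):
        u,v=proj(im,[X[0]+r*np.cos(t),X[1]+r*np.sin(t),z]);cv2.circle(a,(int(u),int(v)),0,(0,0,255),-1)
cv2.imwrite('pics/w2a.png',cv2.resize(a[180:420,160:480],(800,600),interpolation=cv2.INTER_CUBIC))
```

```text
[ 0.47203698 -0.00455453  0.10216701] [-0.     -0.0001  0.0942]
```

View pics/w2a.png

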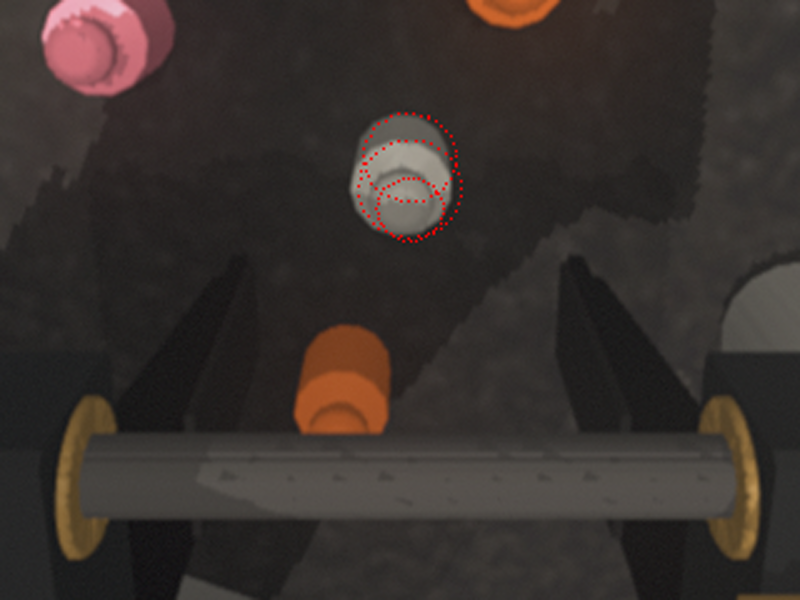

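The small weight sits about 1.5–2 mm to the image left of the prediction, which is −tool y. I'll correct for that.

>>> carry_out --increments '[{"slide":[0,-0.0015,0.025],"dr":[0,0,0],"jaw":0.06},{"slide":[0,-0.0015,0.05],"dr":[0,0,0],"jaw":0.06},{"slide":[0,-0.0015,0.075],"dr":[0,0,0],"jaw":0.06},{"slide":[0,-0.0015,0.09],"dr":[0,0,0],"jaw":0.06},{"slide":[0,-0.0015,0.093],"dr":[0,0,0],"jaw":0.06},{"slide":[0,-0.0015,0.093],"dr":[0,0,0],"jaw":0.04},{"slide":[0,-0.0015,0.093],"dr":[0,0,0],"jaw":0.02},{"slide":[0,-0.0015,0.093],"dr":[0,0,0],"jaw":0.02},{"slide":[0,-0.0015,0.093],"dr":[0,0,0],"jaw":0.02},{"slide":[0,-0.0015,0.093],"dr":[0,0,0],"jaw":0.02}]' --newtons 15

```text
time_s: 10.35
tool_pos: [0.4714, -0.0033, 0.0091]
eef_rot: [0.979, 0.206, 0.0, 0.0]
ft_force: [-1.0, 0.3, 5.4]
width: 0.0278
```

>>> carry_out --increments '[{"slide":[0,0,0],"dr":[0,0,0],"jaw":0.02},{"slide":[0,0,0],"dr":[0,0,0],"jaw":0.02},{"slide":[0,0,0],"dr":[0,0,0],"jaw":0.02}]'

```text
time_s: 10.65
tool_pos: [0.4714, -0.0032, 0.0091]
eef_rot: [0.979, 0.206, 0.0, 0.0]
ft_force: [-0.1, 0.5, 7.0]
width: 0.0275
```

>>> carry_out --increments '[{"slide":[0,0,-0.01],"dr":[0,0,0],"jaw":0.02},{"slide":[0,0,-0.03],"dr":[0,0,0],"jaw":0.02},{"slide":[0,0,-0.06],"dr":[0,0,0],"jaw":0.02},{"slide":[0,0,-0.09],"dr":[0,0,0],"jaw":0.02},{"slide":[0,0,-0.12],"dr":[0,0,0],"jaw":0.02},{"slide":[0,0,-0.15],"dr":[0,0,0],"jaw":0.02},{"slide":[0,0,-0.18],"dr":[0,0,0],"jaw":0.02},{"slide":[0,0,-0.2],"dr":[0,0,0],"jaw":0.02},{"slide":[0,0,-0.2],"dr":[0,0,0],"jaw":0.02}]'

```text
time_s: 11.55
tool_pos: [0.4718, -0.0033, 0.2114]
eef_rot: [0.979, 0.206, 0.002, 0.001]
ft_force: [-0.0, -0.9, -1.1]
width: 0.0273
```

>>> carry_out --increments '[{"slide":[0.013,-0.009,0],"dr":[0,0,0],"jaw":0.02},{"slide":[0.034,-0.024,0],"dr":[0,0,0],"jaw":0.02},{"slide":[0.057,-0.041,0],"dr":[0,0,0],"jaw":0.02},{"slide":[0.081,-0.058,0],"dr":[0,0,0],"jaw":0.02},{"slide":[0.102,-0.073,0],"dr":[0,0,0],"jaw":0.02},{"slide":[0.118,-0.084,0],"dr":[0,0,0],"jaw":0.02},{"slide":[0.1273,-0.0906,0],"dr":[0,0,0],"jaw":0.02},{"slide":[0.1273,-0.0906,0],"dr":[0,0,0],"jaw":0.02},{"slide":[0.1273,-0.0906,0],"dr":[0,0,0],"jaw":0.02}]'

```text
time_s: 12.45
tool_pos: [0.5506, 0.1306, 0.2081]
eef_rot: [0.979, 0.206, -0.001, 0.0]
ft_force: [-0.9, -0.1, -1.2]
width: 0.0272
```

Run:
```python
from h import *
im=snap('side','s4.png');o=get_obs();print(o['tool_pos'],o['width'],o['ft_force'])
a=cv2.imread('pics/s4.png')[150:300,200:400]
cv2.imwrite('pics/c4.png',cv2.resize(a,(800,600),interpolation=cv2.INTER_CUBIC))
```

```text
[0.55059468 0.13032345 0.20833762] 0.027793352860952886 [ 0.60910349 -0.04435871 -1.8254163 ]
```

View pics/c4.png

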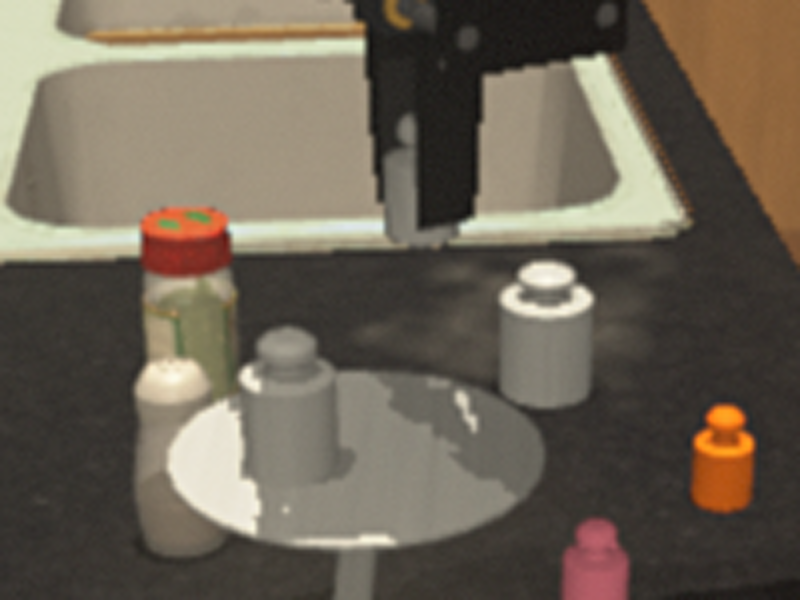

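The small weight is held upright over the free half of the pan.

>>> carry_out --increments '[{"slide":[0,0,0.02],"dr":[0,0,0],"jaw":0.02},{"slide":[0,0,0.04],"dr":[0,0,0],"jaw":0.02},{"slide":[0,0,0.06],"dr":[0,0,0],"jaw":0.02},{"slide":[0,0,0.072],"dr":[0,0,0],"jaw":0.02},{"slide":[0,0,0.078],"dr":[0,0,0],"jaw":0.02},{"slide":[0,0,0.081],"dr":[0,0,0],"jaw":0.02},{"slide":[0,0,0.081],"dr":[0,0,0],"jaw":0.02},{"slide":[0,0,0.081],"dr":[0,0,0],"jaw":0.02},{"slide":[0,0,0.081],"dr":[0,0,0],"jaw":0.02}]'

```text
time_s: 13.4
tool_pos: [0.5514, 0.1311, 0.1282]
eef_rot: [0.979, 0.206, 0.001, 0.0]
ft_force: [-0.4, 0.0, -0.9]
width: 0.0275
```

>>> carry_out --increments '[{"slide":[0,0,0.001],"dr":[0,0,0],"jaw":0.02},{"slide":[0,0,0.001],"dr":[0,0,0],"jaw":0.02}]'

```text
time_s: 13.6
tool_pos: [0.5511, 0.131, 0.1267]
eef_rot: [0.979, 0.206, 0.0, 0.0]
ft_force: [0.4, 0.3, -1.5]
width: 0.0272
```

>>> carry_out --increments '[{"slide":[0,0,0.0005],"dr":[0,0,0],"jaw":0.02},{"slide":[0,0,0.001],"dr":[0,0,0],"jaw":0.02},{"slide":[0,0,0.001],"dr":[0,0,0],"jaw":0.02}]'

```text
time_s: 13.9
tool_pos: [0.5511, 0.131, 0.1255]
eef_rot: [0.979, 0.206, -0.0, 0.0]
ft_force: [-1.0, 0.3, -1.4]
width: 0.0275
```

>>> carry_out --increments '[{"slide":[0,0,0.0005],"dr":[0,0,0],"jaw":0.02},{"slide":[0,0,0.0005],"dr":[0,0,0],"jaw":0.02}]'

```text
time_s: 14.1
tool_pos: [0.5512, 0.131, 0.1251]
eef_rot: [0.979, 0.206, -0.0, 0.0]
ft_force: [-0.7, -0.2, -0.7]
width: 0.0275
```

>>> carry_out --increments '[{"slide":[0,0,0.0003],"dr":[0,0,0],"jaw":0.02},{"slide":[0,0,0.0003],"dr":[0,0,0],"jaw":0.03},{"slide":[0,0,0.0003],"dr":[0,0,0],"jaw":0.036},{"slide":[0,0,0.0003],"dr":[0,0,0],"jaw":0.045},{"slide":[0,0,0.0003],"dr":[0,0,0],"jaw":0.055},{"slide":[0,0,0.0003],"dr":[0,0,0],"jaw":0.055},{"slide":[0,0,-0.01],"dr":[0,0,0],"jaw":0.055},{"slide":[0,0,-0.03],"dr":[0,0,0],"jaw":0.055},{"slide":[0,0,-0.06],"dr":[0,0,0],"jaw":0.055},{"slide":[0,0,-0.09],"dr":[0,0,0],"jaw":0.055}]'

```text
time_s: 15.1
tool_pos: [0.551, 0.131, 0.2167]
eef_rot: [0.979, 0.206, -0.0, 0.0]
ft_force: [0.4, 0.5, 0.4]
width: 0.0554
```

>>> carry_out --increments '[{"slide":[0,0,-0.02],"dr":[0,0,0],"jaw":0.055},{"slide":[-0.03,0.03,-0.02],"dr":[0,0,0],"jaw":0.055},{"slide":[-0.06,0.06,-0.02],"dr":[0,0,0],"jaw":0.055},{"slide":[-0.06,0.1,-0.02],"dr":[0,0,0],"jaw":0.055},{"slide":[-0.06,0.14,-0.02],"dr":[0,0,0],"jaw":0.055},{"slide":[-0.06,0.18,-0.02],"dr":[0,0,0],"jaw":0.055},{"slide":[-0.06,0.22,-0.02],"dr":[0,0,0],"jaw":0.055},{"slide":[-0.06,0.25,-0.02],"dr":[0,0,0],"jaw":0.055},{"slide":[-0.06,0.25,-0.02],"dr":[0,0,0],"jaw":0.055},{"slide":[-0.06,0.25,-0.02],"dr":[0,0,0],"jaw":0.055}]'

```text
time_s: 16.1
tool_pos: [0.5967, -0.1221, 0.2354]
eef_rot: [0.979, 0.205, -0.0, -0.0]
ft_force: [-0.1, 0.1, 0.5]
width: 0.0548
```

>>> carry_out --increments '[{"slide":[0,0,0],"dr":[0,0,0],"jaw":0.055},{"slide":[0,0,0],"dr":[0,0,0],"jaw":0.055},{"slide":[0,0,0],"dr":[0,0,0],"jaw":0.055},{"slide":[0,0,0],"dr":[0,0,0],"jaw":0.055},{"slide":[0,0,0],"dr":[0,0,0],"jaw":0.055},{"slide":[0,0,0],"dr":[0,0,0],"jaw":0.055},{"slide":[0,0,0],"dr":[0,0,0],"jaw":0.055},{"slide":[0,0,0],"dr":[0,0,0],"jaw":0.055},{"slide":[0,0,0],"dr":[0,0,0],"jaw":0.055},{"slide":[0,0,0],"dr":[0,0,0],"jaw":0.055}]'

```text
time_s: 17.1
tool_pos: [0.597, -0.122, 0.2351]
eef_rot: [0.979, 0.206, -0.0, 0.0]
ft_force: [-0.4, 0.2, 0.2]
width: 0.0549
```

>>> carry_out --increments '[{"slide":[0,0,0],"dr":[0,0,0],"jaw":0.055},{"slide":[0,0,0],"dr":[0,0,0],"jaw":0.055},{"slide":[0,0,0],"dr":[0,0,0],"jaw":0.055},{"slide":[0,0,0],"dr":[0,0,0],"jaw":0.055},{"slide":[0,0,0],"dr":[0,0,0],"jaw":0.055},{"slide":[0,0,0],"dr":[0,0,0],"jaw":0.055},{"slide":[0,0,0],"dr":[0,0,0],"jaw":0.055},{"slide":[0,0,0],"dr":[0,0,0],"jaw":0.055},{"slide":[0,0,0],"dr":[0,0,0],"jaw":0.055},{"slide":[0,0,0],"dr":[0,0,0],"jaw":0.055}]'

```text
time_s: 18.1
tool_pos: [0.597, -0.122, 0.2351]
eef_rot: [0.979, 0.206, -0.0, 0.0]
ft_force: [-0.1, 0.2, 0.9]
width: 0.055
```

Run:
```python
from h import *
im=snap('side','s5.png');t=snap('top','t5.png')
for z in (.116,.1): print(z,proj(im,[.577,.1425,z]),proj(im,[.577,.0705,z]),proj(im,[.577,.2145,z]))
a=cv2.imread('pics/s5.png')[180:330,200:400]
cv2.imwrite('pics/c5.png',cv2.resize(a,(800,600),interpolation=cv2.INTER_CUBIC))
```

```text
0.116 (np.float64(289.2203774593761), np.float64(260.7716322528325)) (np.float64(287.29251492151536), np.float64(240.87310534220182)) (np.float64(291.4685130845591), np.float64(283.97587340484586))
0.1 (np.float64(289.4605294296102), np.float64(269.98014651424774)) (np.float64(287.5296934697053), np.float64(249.5750452071706)) (np.float64(291.7094177097879), np.float64(293.74642917017445))
```

View pics/c5.png

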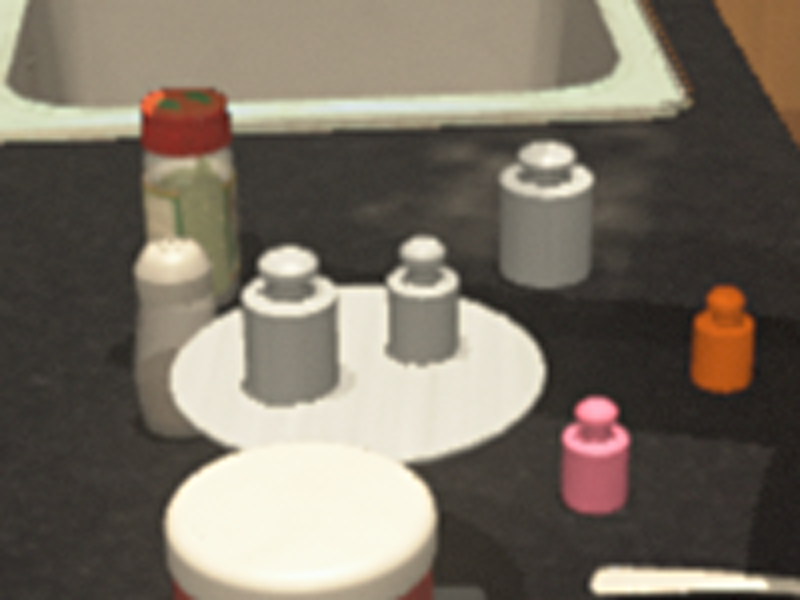

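View pics/t5.png

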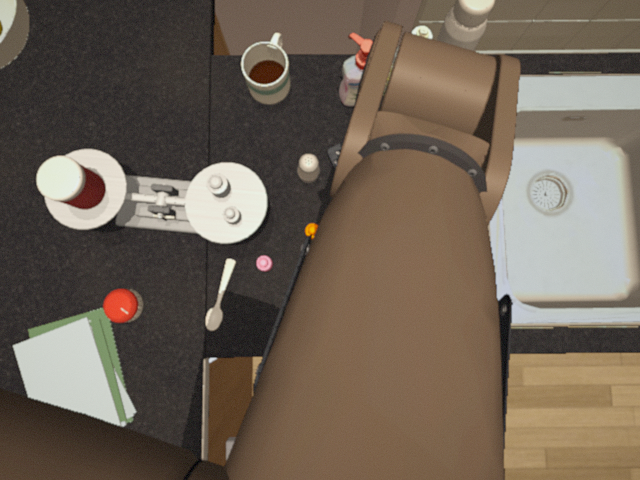

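Both weights stand upright on the pan, and its edges are about 8.6 px lower than before (9 expected at level). I'll confirm that nothing is still moving before handing in.

>>> carry_out --increments '[{"slide":[0,0,0],"dr":[0,0,0],"jaw":0.055},{"slide":[0,0,0],"dr":[0,0,0],"jaw":0.055},{"slide":[0,0,0],"dr":[0,0,0],"jaw":0.055},{"slide":[0,0,0],"dr":[0,0,0],"jaw":0.055},{"slide":[0,0,0],"dr":[0,0,0],"jaw":0.055},{"slide":[0,0,0],"dr":[0,0,0],"jaw":0.055},{"slide":[0,0,0],"dr":[0,0,0],"jaw":0.055},{"slide":[0,0,0],"dr":[0,0,0],"jaw":0.055}]'

```text
time_s: 19.0
tool_pos: [0.597, -0.122, 0.2351]
eef_rot: [0.979, 0.206, -0.0, 0.0]
ft_force: [-0.3, -0.9, -0.1]
width: 0.0551
```

Run:
```python
from h import *
im=snap('side','s6.png');t=dict(np.load('t5.npz'))
A=cv2.imread('pics/s5.png')[200:420,200:400].astype(int);B=cv2.imread('pics/s6.png')[200:420,200:400].astype(int)
print('changed px',(abs(A-B).max(2)>40).sum(),abs(A-B).mean())
def edges(f,lo,hi):
    g=cv2.imread('pics/'+f)[lo:hi,300].mean(1);return g.round()
print(edges('s0.png' if 0 else 'side0.png',235,295));print(edges('s6.png',235,305))
P=ray(t,227,203,.1);print(P)
for n,u,v,h in [('m',216,181,.154),('s',231,213,.146)]:
    p=ray(t,u,v,h);print(n,p,np.hypot(*(p-P)[:2]))
```

```text
changed px 0 1.1529015151515152
[ 73.  71.  71.  70.  63.  57.  61. 111. 189. 225. 226. 224. 224. 223.
 223. 221. 223. 222. 223. 223. 223. 223. 223. 223. 222. 222. 223. 224.
 223. 223. 223. 224. 225. 225. 225. 225. 225. 227. 226. 227. 227. 228.
 229. 229. 230. 229. 230. 231. 234. 229. 184. 114.  71.  64.  66.  66.
  66.  64.  67.  66.]
[ 63.  62.  64.  64.  52.  70. 122. 147. 139. 107.  82. 113. 184. 200.
 169. 175. 219. 226. 178. 129. 121. 123. 122. 123. 125. 124. 124. 126.
 124. 124. 124. 125. 124. 124. 124. 154. 212. 226. 224. 224. 225. 223.
 224. 225. 225. 226. 226. 226. 228. 227. 228. 229. 229. 229. 230. 231.
 230. 231. 232. 226. 202. 215. 241. 246. 244. 243. 243. 244. 244. 244.]
[0.57630401 0.14153287 0.1       ]
m [0.60266383 0.15001493 0.154     ] 0.027690900030507313
s [0.55013817 0.12607968 0.146     ] 0.03038834878203403
```

```bash
python3 -c "
from plant import sign_off;print(sign_off())"
```

```text
the job is handed in; nothing more can be done
None
```

I set the 200 g and then the 100 g weight upright on the empty pan by gripping their bodies. The arm then moved clear and I handed the job in at about 19 s of the 61 s; sign-off gives no verdict.

Last checks:
- **Weights:** in the images both stand upright, about 28 mm (200 g) and 30 mm (100 g) from the pan's centre. That is well inside the 65 mm limit.
- **Pan height:** its front edge in the side view dropped about 9–9.5 pixels. The calibration predicts 9–10 for the 16 mm to level, so I judge it level. The absolute pixel positions were 1.5–3 pixels off the calibration both before and after, so I relied on the difference.
- **At rest:** two side pictures 0.9 s apart showed no movement on or around the pan.
- **500 g weight:** it was never touched and, by eye in the side pictures, still stands where it was. I did not measure its final position.

One reading was unclear. I judged the 100 g weight's touchdown mainly from height, because the contact force was within sensor noise. It may have been released a few tenths of a millimetre above the pan.

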